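Sort out the fuel canisters with loose caps

TASK

Test-twist the cap of each of the three fuel canisters in the rack; they have left-hand threads, so they undo clockwise, and some are tight and some only loosely on. Where a cap gives, undo it by at least an eighth of a turn so that everyone sees it, then take that canister by its body (never lift it by the cap) and set it down, not dropped, upright on the floor of the grey tray. Do not force the tight ones open; they stay standing in the rack, and everything else stays where it is.

Things in the scene. Friction and masses are not known exactly. Their poses are not given: they have to be found in the camera images.
- can_a: one of three look-alike square fuel canisters of bare metal, 0.23 to 0.5 kg, loose in a rack pocket: body 50 x 50 mm, 80 mm tall; black screw cap = disc 42 mm across at 83 to 89 mm height, with an upright wing bar 16 mm thick, 44 mm long at 89 to 104 mm (the top), along the canister's y while home. Origin: centre of underside, z up on the cap's axis, x, y square to the sides.
- can_b: one of three look-alike square fuel canisters of bare metal, 0.23 to 0.5 kg, loose in a rack pocket: body 50 x 50 mm, 80 mm tall; black screw cap = disc 42 mm across at 83 to 89 mm height, with an upright wing bar 16 mm thick, 44 mm long at 89 to 104 mm (the top), along the canister's y while home. Origin: centre of underside, z up on the cap's axis, x, y square to the sides.
- can_c: one of three look-alike square fuel canisters of bare metal, 0.23 to 0.5 kg, loose in a rack pocket: body 50 x 50 mm, 80 mm tall; black screw cap = disc 42 mm across at 83 to 89 mm height, with an upright wing bar 16 mm thick, 44 mm long at 89 to 104 mm (the top), along the canister's y while home. Origin: centre of underside, z up on the cap's axis, x, y square to the sides.
- cap_a (a joint): cap turn on can_a, rad: 0 = start, home on its stop (all caps, loose or tight); grows as it is undone CLOCKWISE seen from above (left-hand thread), to a stop at 1.6; it does not rise. Anticlockwise never moves. Loose: turns at 0.05 to 0.2 N m, stays put. Tight: holds to about 2.5 N m, then is forced (a fault): test with a short twist of about 0.2 rad, which meets over 0.6 N m with a firm grip.
- cap_b (a joint): cap turn on can_b, rad: 0 = start, home on its stop (all caps, loose or tight); grows as it is undone CLOCKWISE seen from above (left-hand thread), to a stop at 1.6; it does not rise. Anticlockwise never moves. Loose: turns at 0.05 to 0.2 N m, stays put. Tight: holds to about 2.5 N m, then is forced (a fault): test with a short twist of about 0.2 rad, which meets over 0.6 N m with a firm grip.
- cap_c (a joint): cap turn on can_c, rad: 0 = start, home on its stop (all caps, loose or tight); grows as it is undone CLOCKWISE seen from above (left-hand thread), to a stop at 1.6; it does not rise. Anticlockwise never moves. Loose: turns at 0.05 to 0.2 N m, stays put. Tight: holds to about 2.5 N m, then is forced (a fault): test with a short twist of about 0.2 rad, which meets over 0.6 N m with a firm grip.
- rack: fixed plywood rack, 73 mm (x) by 300 mm (y), 32 mm high; three square pockets in a row along its y axis, 95 mm apart (middle one at its origin), each 53 x 53 mm and open at the top, floor 8 mm above the table: they keep the canisters from turning (about 0.06 rad of play). Origin: centre of the underside. A canister clears it when lifted 24 mm.
- tray: fixed shallow grey tray, outside 150 mm (x) by 210 mm (y), rim 25 mm high, walls and floor 5 mm thick. Origin: centre of the underside. Room for three canisters side by side along y (about 65 mm apart), or two at 100 mm.
- multimeter: yellow handheld meter lying flat, 150 x 78 x 34 mm; origin under its centre. Bystander.
- servo: black servo motor, 55 x 30 mm, 48 mm tall, standing between rack and tray; origin under its centre. Bystander.
- truss_cube: white lattice cube, 66 mm; origin under its centre. Bystander.
- solder_spool: metal solder spool standing on end, 60 mm diameter, 50 mm tall; origin under its centre. Bystander.
- screwdriver: screwdriver lying in front of the rack near the robot. Bystander.
- wrench: wrench lying in front of the tray near the robot. Bystander.
Things that resemble listed ones, but are neither listed nor needed, are in the scene too. Leave any red look-alike of the can_a alone.

How it is judged (in metres and radians):
At the end, for the whole second after the job is handed in: Each loose-capped canister stands upright (0.1 rad) and still on the tray floor, centre within 60 (x) and 90 mm (y) of the tray's centre, underside within 12 mm of the tray's, cap undone over 0.6 rad; each tight one upright and still in the rack, moved under 15 mm, cap turned under 0.3 rad (x of can_a in the frame of tray between -0.06 and 0.06 m and y of can_a in the frame of tray between -0.09 and 0.09 m and z of each of can_a, can_c in the frame of tray below 0.012 m and angle between each of can_a, can_c, can_b's own z axis and vertical below 0.1 rad and linear speed of each of can_a, can_c, can_b below 0.02 m/s and value of joint each of cap_a, cap_c above 0.6 rad and x of can_c in the frame of tray between -0.06 and 0.06 m and y of can_c in the frame of tray between -0.09 and 0.09 m and distance of can_b from where it was at the start of the episode below 0.015 m and value of joint cap_b below 0.3 rad); the robot touches nothing.
It fails at once if a canister lifted or carried by its cap ((contact force between the fingers and cap_a above 3 N and height (world z) of can_a above 0.035 m) or (contact force between the fingers and cap_b above 3 N and height (world z) of can_b above 0.035 m) or (contact force between the fingers and cap_c above 3 N and height (world z) of can_c above 0.035 m)).
It fails at once if a canister dropped instead of set down ((contact force between the fingers and can_a below 0.05 N and height (world z) of can_a above 0.045 m) or (contact force between the fingers and can_b below 0.05 N and height (world z) of can_b above 0.045 m) or (contact force between the fingers and can_c below 0.05 N and height (world z) of can_c above 0.045 m)).
It fails at once if a tight cap forced open (value of joint cap_b above 0.3 rad).
It fails at once if a bystander moved by more than 30 mm (distance of any of multimeter, servo, truss_cube, solder_spool, screwdriver, wrench from where it was at the start of the episode above 0.03 m).
It also fails if it takes over 72 s, if anything falls off the work surface, if the arm or the gripper's body presses on something with over 40 N, if the wrist force passes 120 N, or if a joint passes its speed limit or range.

ROBOT

A 6-joint arm with a two-finger parallel gripper is mounted at the origin on the work surface. World frame = base frame: x ahead of the robot, y to its left, z up, the work surface at z = 0. Lengths are in mm, angles in rad, forces in N, time in s.
With the tool pointing down it reaches from about 275 to 750 mm from the base axis. Payload 10.2 kg.
Tool frame: the origin (TCP) lies midway between the tips of the shut fingers; the grasp point (between the pads) lies grip_depth behind it (grip_depth is the distance from the TCP to the grasp point, in mm); z points along the fingers, y is the line along which they close (so a half turn about z gives the same grasp; the last joint's range is limited). The gripper opens to 85 mm and grips with 20 to 120 N. Pads are 22 mm wide; open, the fingers measure 114 mm over their backs; the gripper's body (76 mm by 85 mm) begins 54 mm behind the grasp point. The pads swing forward as they close: fully open they stand 13 mm farther back than shut.
Start: joints at [-1.382, 0.313, 1.498, -0, 1.331, -0.223], TCP at [210.124, -481.122, 202.694] pointing down, gripper open.
Joint ranges: [-2.94, 2.94], [-0.97, 2.17], [0.19, 2.56], [-1.23, 4.37], [0.02, 3.11], [-2.88, 2.88]. Speed limits (rad/s): [2.39, 2.39, 3.01, 3.14, 3.14, 3.14].

INTERFACE

Orientations are given as a unit quaternion [w, x, y, z].
In Python, from rig import * gives the robot as it stands.
- The arm moves only by the tool servo_tool, never from a script. Its argument "commands" is a list of rows, each a list of 3 entries, a list of its own where there are three numbers: the gripper command: -1 is fully open, 1 is shut, values between are in proportion, then the shift along the tool's x, y, z in m, then the turn, a rotation vector about the tool's x, y, z in units of 6 degrees (1.0 is 6 degrees). In form: [[grip, [dx, dy, dz], [ax, ay, az]], ...]. A call has 1 to 10 rows; each row shifts and turns the commanded pose from where the row before left it, along the tool's axes as they then stand; what a row does not reach is not made up. A row lasts 1/12 s, in which the tool goes at most 41.7 mm and 7.16 degrees, less where a joint would pass 70% of its speed; a pose out of reach is approached as far as the arm can. A call is refused whole if a number of a shift passes 0.0417 or a number of a turn 1, either way. A call with a gripper value outside its range is refused whole. The fingers move at their own pace and stop on an object; "squeeze" is the grip in N (left out, the last holds). Time passes only in rows, so rows that do not move let the fingers close. It gives the time, the measured TCP pose, the force, the opening and the grip force at its end, in the units of the state.
- sense(): the state, without advancing time (a new reading comes with each control period).
- capture(name): name is "scene" or "top" or "wrist"; returns a dict with "pixels" (480x640x3 uint8, red, green, blue), "z_map" (480x640 float32, mm along the optical axis (not along the pixel's ray), 0 where there is no reading), "fx", "fy", "cx", "cy" (pixels), "rvec" (rotation vector, rad) and "tvec" (3), from world to camera coordinates, as OpenCV has them; the wrist camera has in their place "T_tool_cam" (4x4, takes a point from camera to tool coordinates, whose origin is the TCP and whose axes are the flange's). Camera axes: x right, y down, z forward; pixel columns grow to the right and rows downward; lengths in mm; the calibration is good to about 2 mm. A picture is of the moment at which its call begins: read the wrist's pose just before it.
- finish_job(): hands the job in; it is judged then, once.
The state is a dict: "time_s": time; "joints": joint angles; "dq": joint speeds; "tau": joint torques, N m; "eef_pos": TCP position; "ee_rot": TCP orientation; "force": force on the tool from outside, world axes, zero at the start; "wrist_torque": the same for the moment, N m; "grip_width": opening from 0.0 (shut) to 1.0 (fully open); "grip_force": force on a finger pad.
Only numpy, scipy, OpenCV 4.12 (cv2) and the standard library are available. Lean on these libraries where they do the work, as an engineer would, in place of code of your own. Each camera call takes 0.05 s, during which the arm holds its last target. There are 200 camera calls.

## Working session

There is one attempt and no reset: what is moved stays moved. The work goes in short steps, Python scripts to look and compute and a tool call to move; the robot and the scene stay as the last step left them, time stands still between calls to the robot, and variables do not carry over. Pictures are saved under pics/ and viewed, at most 10 in all, crops included, and the job is handed in when it is done.

Besides the shell and the picture viewer there is one more tool, called after ">>>" by a JSON object that holds its "name" and its "arguments", one argument or row to a line. servo_tool: Moves the arm, as the interface text tells. Its arguments: {"type":"object","properties":{"commands":{"type":"array"},"squeeze":{"type":"number"}},"required":["commands"]}

```bash
mkdir -p pics; ls; cat > h.py <<'E'
from rig import *
import numpy as np, cv2
def save(n,im): cv2.imwrite('pics/'+n,cv2.cvtColor(im,cv2.COLOR_RGB2BGR))
def pts(c):
    h,w=c['z_map'].shape; v,u=np.mgrid[:h,:w]; z=c['z_map']
    P=np.stack([(u-c['cx'])/c['fx']*z,(v-c['cy'])/c['fy']*z,z],-1)
    R=cv2.Rodrigues(np.array(c['rvec'],float))[0]
    return (P-np.array(c['tvec']))@R
E
python3 - <<'E'
from h import *
print(sense())
t=capture('top'); s=capture('scene')
for n,c in(('top',t),('scene',s)):
    save(n+'.png',c['pixels']); print(n,c['fx'],c['rvec'],c['tvec']); np.savez(n+'.npz',**c)
E
```

```text
pics
{'time_s': 0.0, 'joints': array([-1.38240895e+00,  3.13445610e-01,  1.49848152e+00,  6.70192033e-06,
        1.33100076e+00, -2.23394878e-01]), 'dq': array([ 0.00020482, -0.00050018,  0.00240947,  0.00042228, -0.00157432,
        0.00023468]), 'tau': array([-6.28412290e-04, -4.12265074e+01, -2.59745693e+01, -2.49505629e-04,
        4.13007976e-03, -5.33282858e-06]), 'eef_pos': array([ 210.06103684, -480.80451288,  202.12062669]), 'ee_rot': array([-6.67457745e-04,  9.78879137e-01,  2.04438719e-01,  1.49392517e-05]), 'force': array([0.86156084, 0.3076684 , 0.36240604]), 'wrist_torque': array([-0.01133541, -0.02991072, -0.02217591]), 'grip_force': 0.0, 'grip_width': 0.9981762026665516}
top 511.3194869171374 [ 2.1965678  -2.12819247  0.13468522] [ -38.28133707  589.60844252 1060.09049331]
scene 472.13451829820593 [ 0.83692941  2.43713472 -1.21282491] [ 437.07130866 -127.94649431 1371.68689676]
```

View pics/top.png

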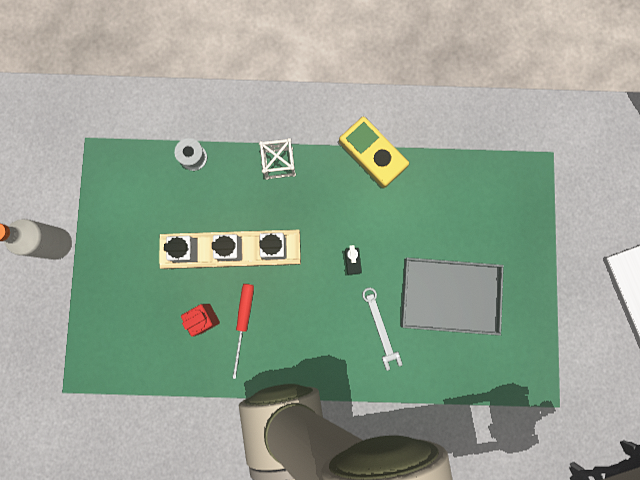

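View pics/scene.png

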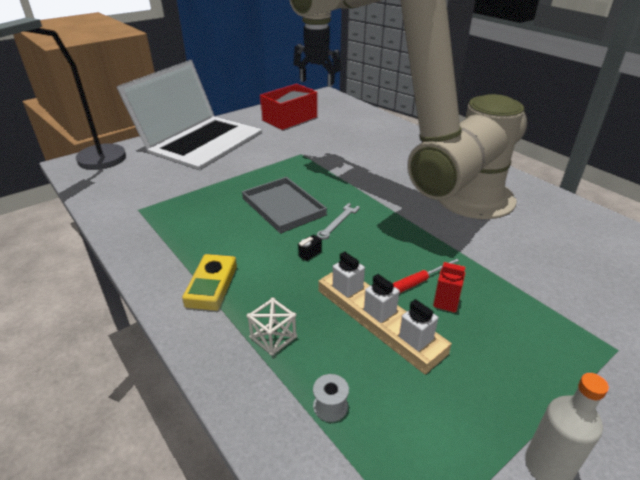

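The top view shows the rack at about (230,249). It holds three bare metal canisters with black caps at (177,247), (225,245) and (271,244). The tray is at (452,297) and the servo at (352,260). Things that could be taken for a canister are the red look-alike at (199,319), the spool at (190,153), and the bottle at (40,238). I choose the three metal ones in the rack. The scene view agrees: caps at (348,262), (382,287) and (421,312), red look-alike at (450,287).

```bash
python3 - <<'E'
from h import *
for n in('top','scene'):
    c=dict(np.load(n+'.npz')); P=pts(c); im=c['pixels']; hsv=cv2.cvtColor(im,cv2.COLOR_RGB2HSV)
    g=im.max(-1)
    if n=='top':
        m=(P[...,2]>80)&(P[...,2]<130)&(P[...,0]>250)&(g<70)
        cv2.imwrite('pics/crop.png',cv2.resize(cv2.cvtColor(im[190:350,140:400],cv2.COLOR_RGB2BGR),None,fx=3,fy=3))
    else: m=(P[...,2]>80)&(P[...,2]<130)&(g<70)&(P[...,0]>250)
    k,l,s,ce=cv2.connectedComponentsWithStats(m.astype(np.uint8))
    for i in range(1,k):
        if s[i,4]>40:
            q=P[l==i]; w=q[q[:,2]>98]
            print(n,s[i],ce[i].round(),'med',q.mean(0).round(1),'lo',np.percentile(q,2,0).round(),'hi',np.percentile(q,98,0).round(), 'bar',len(w), w.mean(0).round(1) if len(w) else '', cv2.minAreaRect(w[:,:2].astype(np.float32)) if len(w)>5 else '')
    if n=='top':
        # rack wood
        m=((hsv[...,0]>10)&(hsv[...,0]<28)&(hsv[...,1]>50)&(P[...,2]>22)&(P[...,2]<42)&(P[...,0]>200)).astype(np.uint8)
        m[:, 320:]=0;m[:215]=0;m[290:]=0
        q=P[m>0]; print('rack',len(q),cv2.minAreaRect(q[:,:2].astype(np.float32)),np.median(q[:,2]))
        m=np.zeros(g.shape,bool); m[250:345,395:510]=1
        m&=(hsv[...,1]<60)
        q=P[m]; r=q[(q[:,2]>17)&(q[:,2]<35)]; print('tray rim',len(r),cv2.minAreaRect(r[:,:2].astype(np.float32)))
        f=q[(q[:,2]<15)]; print('floor',len(f),cv2.minAreaRect(f[:,:2].astype(np.float32)),np.median(f[:,2]))
        for nm,b in (('servo',(240,280,338,368)),('wrench',(285,375,360,405)),('sd',(280,380,228,258)),('red',(300,340,178,220))):
            q=P[b[0]:b[1],b[2]:b[3]].reshape(-1,3); q=q[q[:,2]>8]; print(nm,q.min(0).round(),q.max(0).round())
E
```

```text
top [260 234  21  21 235] [270. 244.] med [559.7  90.1 103.2] lo [541.  70.  93.] hi [578. 110. 114.] bar 139 [559.   90.1 108.7] ((558.6386108398438, 89.7992935180664), (39.642417907714844, 33.54449462890625), 59.620521545410156)
top [164 237  24  21 342] [176. 247.] med [546.3 278.1 103.9] lo [529. 258.  93.] hi [566. 298. 113.] bar 216 [546.5 277.7 108.8] ((548.4808959960938, 278.61346435546875), (35.736549377441406, 43.94272232055664), 11.034756660461426)
top [212 236  23  20 273] [223. 245.] med [553.4 185.3 103.5] lo [536. 164.  92.] hi [571. 204. 114.] bar 164 [553.1 185.1 109. ] ((552.9752197265625, 184.01788330078125), (40.78706359863281, 34.50660705566406), 57.109161376953125)
rack 2419 ((552.6722412109375, 184.36048889160156), (73.60791778564453, 299.4862976074219), 3.822390079498291) 30.540033017250884
tray rim 823 ((467.5859680175781, -296.58770751953125), (211.0107879638672, 149.54156494140625), 87.31773376464844)
floor 6154 ((469.9602966308594, -299.6691589355469), (217.17984008789062, 150.7734832763672), 87.3409652709961) 4.0251485437854235
servo [461. -98.   9.] [ 56
[... 645 characters left out ...]
ne [339 252  20  19 268] [348. 262.] med [567.2  95.7 104.7] lo [555.  73.  92.] hi [581. 113. 114.] bar 194 [565.3  95.2 108. ] ((567.3992309570312, 93.99655151367188), (27.082340240478516, 43.081336975097656), 10.09874153137207)
scene [372 274  21  21 316] [381. 285.] med [561.6 189.5 104.6] lo [550. 169.  93.] hi [575. 207. 114.] bar 223 [559.3 188.6 108.2] ((561.2565307617188, 187.59030151367188), (27.317354202270508, 41.893638610839844), 3.7780497074127197)
scene [410 299  23  24 374] [420. 312.] med [555.8 283.7 104.5] lo [543. 262.  93.] hi [569. 302. 113.] bar 265 [553.6 283.1 108.1] ((554.9268798828125, 281.8135681152344), (25.715593338012695, 42.558433532714844), 7.478557586669922)
```

View pics/crop.png

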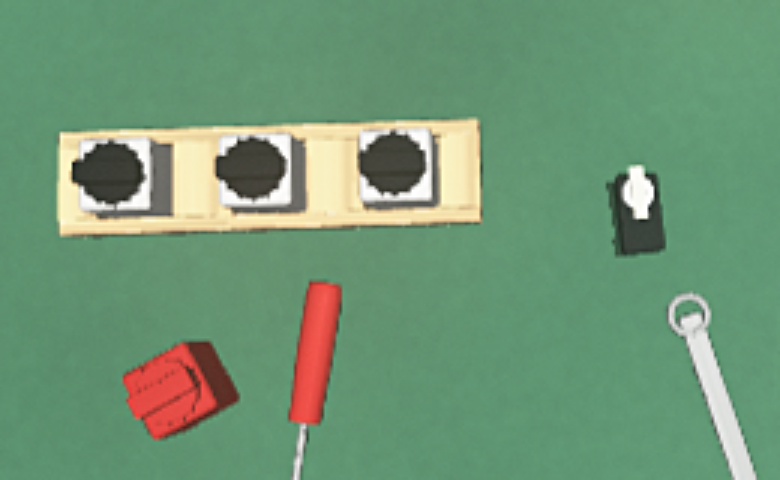

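>>> {"name": "servo_tool", "arguments": {
  "commands": [
    [-1,[0.0322,-0.0226,0],[0,0,0]],
    [-1,[0.0322,-0.0226,0],[0,0,0]],
    [-1,[0.0322,-0.0226,0],[0,0,0]],
    [-1,[0.0322,-0.0226,0],[0,0,0]],
    [-1,[0.0322,-0.0226,0],[0,0,0]],
    [-1,[0.0322,-0.0226,0],[0,0,0]],
    [-1,[0.0322,-0.0226,0],[0,0,0]],
    [-1,[0.0322,-0.0226,0],[0,0,0]],
    [-1,[0.0322,-0.0226,0],[0,0,0]],
    [-1,[0.0322,-0.0226,0],[0,0,0]]
  ],
  "squeeze": 60
}}

```text
time_s: 0.93
eef_pos: [415.2, -143.2, 202.6]
ee_rot: [-0.0, 0.979, 0.204, -0.0]
force: [0.4, -0.6, -0.1]
grip_width: 1.001
grip_force: 0.0
```

>>> {"name": "servo_tool", "arguments": {
  "commands": [
    [-1,[0.0322,-0.0226,0],[0,0,0]],
    [-1,[0.0322,-0.0226,0],[0,0,0]],
    [-1,[0.0322,-0.0226,0],[0,0,0]],
    [-1,[0.0322,-0.0226,0],[0,0,0]],
    [-1,[0.0322,-0.0226,0],[0,0,0]],
    [-1,[0.0322,-0.0226,0],[0,0,0]],
    [-1,[0.0322,-0.0226,0],[0,0,0]],
    [-1,[0,0,0],[0,0,-1]],
    [-1,[0,0,0],[0,0,-1]],
    [-1,[0,0,0],[0,0,-1]]
  ]
}}

```text
time_s: 1.77
eef_pos: [557.9, 90.8, 202.0]
ee_rot: [-0.0, 0.934, 0.358, -0.001]
force: [0.1, -0.2, -0.0]
grip_width: 0.999
grip_force: 0.0
```

>>> {"name": "servo_tool", "arguments": {
  "commands": [
    [-1,[0,0,0],[0,0,-1]],
    [-1,[0,0,0],[0,0,-1]],
    [-1,[0,0,0],[0,0,-1]],
    [-1,[0,0,0],[0,0,-1]],
    [-1,[0,0,0],[0,0,-1]],
    [-1,[0,0,0],[0,0,-1]],
    [-1,[0,0,0],[0,0,-1]],
    [-1,[0,0,0],[0,0,-1]],
    [-1,[0,0,0],[0,0,-0.7]],
    [-1,[0,0,0],[0,0,0]]
  ]
}}

```text
time_s: 2.6
eef_pos: [557.8, 90.1, 202.3]
ee_rot: [-0.0, 0.682, 0.731, -0.0]
force: [0.0, -0.5, 0.2]
grip_width: 0.996
grip_force: 0.0
```

```bash
cat >> h.py <<'E'
def pose(s=None):
    s=s or sense(); w,x,y,z=s['ee_rot']; from scipy.spatial.transform import Rotation as R
    return np.array(s['eef_pos']), R.from_quat([x,y,z,w]).as_matrix()
def rep():
    s=sense(); p,M=pose(s); print('t',round(s['time_s'],2),'p',p.round(1),'yaw',round(np.degrees(np.arctan2(M[1,0],M[0,0])),2),'tilt',round(np.degrees(np.arccos(-M[2,2])),2),'w',round(s['grip_width'],3),'gf',round(s['grip_force'],1),'F',np.round(s['force'],1),'T',np.round(s['wrist_torque'],3),'q6',round(s['joints'][5],2))
    return p,M
def to(x,y,z):
    p,M=pose(); print('tool delta', (M.T@(np.array([x,y,z])-p)).round(1))
def wrist(n=None):
    p,M=pose(); c=capture('wrist'); T=np.array(c['T_tool_cam']); h,w=c['z_map'].shape; v,u=np.mgrid[:h,:w]; z=c['z_map']
    P=np.stack([(u-c['cx'])/c['fx']*z,(v-c['cy'])/c['fy']*z,z],-1)
    P=(P@T[:3,:3].T+T[:3,3])@M.T+p
    if n: save(n,c['pixels'])
    return c,P
E
python3 - <<'E'
from h import *
import rig
print([k for k in dir(rig) if k[0]!='_'], globals().get('grip_depth'))
rep(); c,P=wrist('w1.png'); print(c['T_tool_cam'],c['fx'],c['cx'])
im=c['pixels']
m=(P[...,2]>103)&(P[...,2]<125)&(im.max(-1)<90)&(c['z_map']>0)
k,l,s,ce=cv2.connectedComponentsWithStats(m.astype(np.uint8))
for i in range(1,k):
    if s[i,4]>150:
        q=P[l==i]; print(s[i],q.mean(0).round(1),cv2.minAreaRect(q[:,:2].astype(np.float32)))
E
```

```text
['PlanningError', 'capture', 'finish_job', 'grip_depth', 'sense'] 18.700000000000003
t 2.6 p [557.8  90.1 202.3] yaw 93.94 tilt 0.04 w 0.996 gf 0.0 F [ 0.  -0.5  0.2] T [ 0.026 -0.022  0.005] q6 -0.12
[[-1.73865219e-04 -9.56424407e-01 -2.91980006e-01  7.52458190e+01]
 [ 9.99999968e-01 -1.13418820e-04 -2.23949190e-04  9.68182127e-02]
 [ 1.81074443e-04 -2.91980036e-01  9.56424396e-01 -1.71544188e+02]
 [ 0.00000000e+00  0.00000000e+00  0.00000000e+00  1.00000000e+00]] 369.30842307376196 321.20329987542465
[ 316   58   24   69 1602] [555.3 185.5 112.3] ((555.5105590820312, 185.39752197265625), (15.634594917297363, 42.19171905517578), 3.9078946113586426)
[ 316  199   22   58 1191] [561.2  93.3 112.1] ((561.5889282226562, 91.61602783203125), (15.57364273071289, 42.20423126220703), 3.813009023666382)
```

View pics/w1.png

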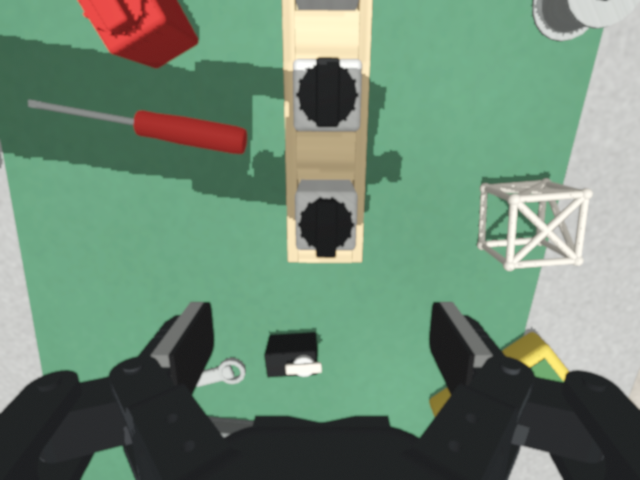

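The wrist view shows the nearest cap's bar at (327,227), the middle one at (328,92), and all bars running parallel to the rack. Now I'll go down onto the nearest bar.

>>> {"name": "servo_tool", "arguments": {
  "commands": [
    [-1,[0.0007,0.0028,0.033],[0,0,0]],
    [-1,[0,0,0.033],[0,0,0]],
    [-1,[0,0,0.027],[0,0,0]],
    [-1,[0,0,0.01],[0,0,0]],
    [1,[0,0,0],[0,0,0]],
    [1,[0,0,0],[0,0,0]],
    [1,[0,0,0],[0,0,0]],
    [1,[0,0,0],[0,0,0]],
    [1,[0,0,0],[0,0,0]],
    [1,[0,0,0],[0,0,0]]
  ],
  "squeeze": 60
}}

```text
time_s: 3.48
eef_pos: [561.1, 90.9, 100.5]
ee_rot: [0.001, 0.683, 0.73, 0.0]
force: [-0.7, 1.2, 0.1]
grip_width: 0.142
grip_force: 0.0
```

```bash
python3 -c "
from h import *
rep(); print(sense()['joints'].round(2))"
```

```text
t 3.48 p [561.1  90.9 100.5] yaw 93.78 tilt 0.08 w 0.142 gf 0.0 F [-0.7  1.2  0.1] T [ 0.013  0.002 -0.012] q6 -0.11
[-0.05  0.5   1.5  -0.    1.14 -0.11]
```

>>> {"name": "servo_tool", "arguments": {
  "commands": [
    [1,[0,0,0],[0,0,0]],
    [1,[0,0,0],[0,0,0]]
  ]
}}

```text
time_s: 3.65
eef_pos: [560.8, 90.9, 99.9]
ee_rot: [0.0, 0.683, 0.73, 0.0]
force: [0.7, 0.5, 0.2]
grip_width: -0.0
grip_force: 0.0
```

```bash
python3 - <<'E'
from h import *
rep(); c,P=wrist('w2.png'); s=capture('scene')['pixels'][200:360,270:470]
save('w2.png',np.hstack([cv2.resize(c['pixels'],(400,300)),cv2.resize(s,(375,300))]))
E
```

```text
t 3.65 p [560.8  90.9  99.9] yaw 93.79 tilt 0.02 w -0.0 gf 0.0 F [0.7 0.5 0.2] T [ 0.018  0.034 -0.008] q6 -0.11
```

View pics/w2.png

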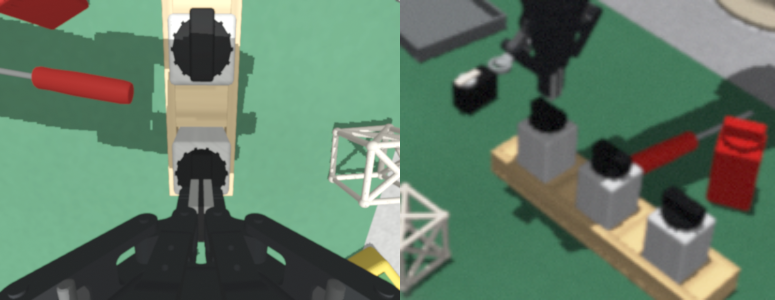

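```bash
python3 - <<'E'
from h import *
c,P=wrist(); 
for v in range(225,330,7): print(v,[ (P[v,u].round(0).astype(int).tolist(),c['pixels'][v,u].tolist()) for u in (305,321,337)])
save('w3.png',cv2.resize(c['pixels'][180:380,220:420],(600,600)))
E
```

```text
225 [([551, 115, 83], [147, 149, 146]), ([559, 115, 83], [148, 150, 146]), ([568, 116, 83], [146, 147, 144])]
232 [([551, 112, 88], [178, 179, 175]), ([556, 166, 271], [182, 184, 180]), ([567, 113, 88], [179, 180, 177])]
239 [([551, 109, 88], [177, 178, 174]), ([559, 111, 95], [59, 60, 59]), ([568, 110, 89], [167, 168, 165])]
246 [([552, 108, 97], [31, 32, 32]), ([559, 113, 110], [26, 28, 28]), ([567, 112, 108], [27, 28, 28])]
253 [([552, 104, 98], [30, 32, 32]), ([559, 110, 113], [32, 34, 34]), ([567, 110, 112], [31, 33, 33])]
260 [([552, 100, 97], [30, 32, 32]), ([560, 107, 113], [32, 34, 34]), ([567, 107, 113], [31, 32, 33])]
267 [([552, 96, 97], [31, 32, 32]), ([560, 103, 112], [32, 33, 33]), ([567, 104, 113], [31, 32, 32])]
274 [([552, 93, 97], [31, 32, 32]), ([560, 99, 112], [32, 33, 34]), ([568, 100, 112], [31, 32, 33])]
281 [([553, 89, 98], [31, 31, 31]), ([560, 96, 113], [32, 33, 34]), ([568, 97, 113], [30, 32, 32])]
288 [([553, 85, 97], [85, 87, 85]), ([560, 102, 133], [34, 36, 36]), ([566, 103, 133], [96, 97, 95])]
295 [([554, 102, 140], [110, 112, 109]), ([560, 102, 140], [34, 35, 36]), ([566, 103, 141], [115, 116, 114])]
302 [([554, 101, 145], [116, 119, 116]), ([560, 102, 146], [35, 36, 36]), ([566, 103, 146], [118, 120, 117])]
309 [([554, 102, 152], [120, 122, 119]), ([560, 103, 152], [34, 35, 36]), ([566, 103, 151], [120, 122, 119])]
316 [([554, 102, 157], [121, 123, 120]), ([560, 103, 157], [34, 36, 36]), ([566, 103, 156], [121, 123, 120])]
323 [([555, 103, 162], [121, 123, 120]), ([560, 103, 162], [35, 36, 37]), ([565, 103, 162], [121, 123, 120])]
```

View pics/w3.png

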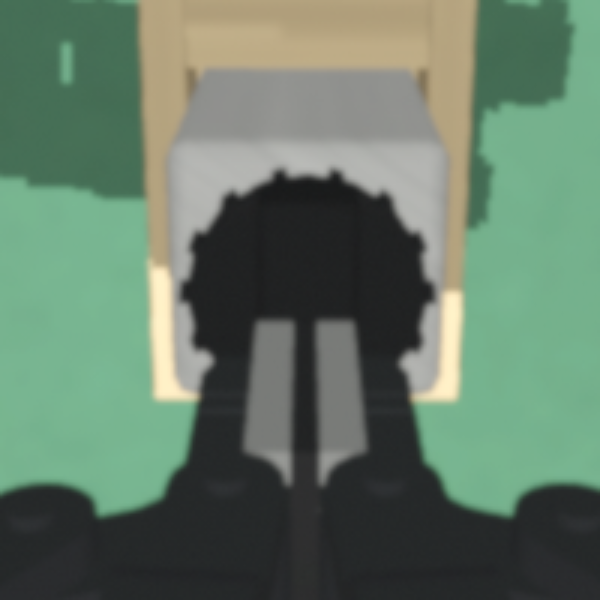

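```bash
python3 - <<'E'
from h import *
c=capture('scene'); P=pts(c)
for v in range(225,275,3): print(v,[P[v,u].round(0).astype(int).tolist() for u in (343,347,351,355,359)])
E
```

```text
225 [[577, 88, 197], [579, 101, 205], [575, 109, 208], [564, 108, 203], [553, 107, 197]]
228 [[574, 85, 187], [577, 100, 197], [576, 110, 202], [564, 109, 196], [548, 102, 185]]
231 [[575, 87, 181], [568, 90, 180], [573, 108, 192], [559, 103, 183], [548, 103, 179]]
234 [[589, 103, 189], [575, 99, 181], [569, 104, 181], [556, 101, 173], [389, -65, 2]]
237 [[592, 106, 186], [580, 104, 179], [570, 105, 175], [556, 101, 166], [396, -56, 1]]
240 [[589, 104, 176], [574, 98, 165], [566, 101, 163], [557, 103, 160], [406, -46, 2]]
243 [[574, 86, 150], [574, 99, 158], [566, 102, 156], [555, 101, 150], [413, -37, 1]]
246 [[574, 87, 143], [574, 98, 150], [566, 101, 148], [555, 101, 143], [421, -29, 0]]
249 [[463, -40, 4], [574, 99, 143], [567, 103, 142], [556, 103, 138], [429, -19, 0]]
252 [[560, 71, 112], [461, -28, 1], [567, 104, 135], [444, -17, 0], [437, -10, 0]]
255 [[565, 78, 110], [559, 83, 111], [461, -13, 1], [455, -5, 3], [443, -3, -1]]
258 [[571, 84, 109], [568, 93, 113], [560, 97, 112], [554, 103, 113], [455, 10, 3]]
261 [[568, 82, 98], [568, 94, 106], [566, 104, 111], [561, 110, 113], [459, 15, -1]]
264 [[575, 89, 98], [570, 97, 101], [567, 105, 105], [563, 113, 108], [540, 100, 88]]
267 [[579, 95, 96], [574, 101, 98], [569, 108, 99], [561, 111, 97], [547, 109, 89]]
270 [[579, 95, 88], [576, 104, 92], [570, 110, 93], [561, 112, 90], [551, 113, 85]]
273 [[585, 102, 88], [580, 109, 90], [573, 114, 90], [563, 114, 85], [551, 114, 78]]
```

The pads shut above the bar. Both cameras agree that the true tips sit about 32 mm behind the reported TCP (tips at z≈132 while TCP reads 100). I'll reopen and go 31 mm lower.

>>> {"name": "servo_tool", "arguments": {
  "commands": [
    [-1,[0,0,0],[0,0,0]],
    [-1,[0,0,0],[0,0,0]],
    [-1,[0,0,0],[0,0,0]],
    [-1,[0,0,0],[0,0,0]],
    [-1,[0,0,0.01],[0,0,0]],
    [-1,[0,0,0.01],[0,0,0]],
    [-1,[0,0,0.011],[0,0,0]],
    [1,[0,0,0],[0,0,0]],
    [1,[0,0,0],[0,0,0]],
    [1,[0,0,0],[0,0,0]]
  ]
}}

```text
time_s: 4.68
eef_pos: [560.9, 90.9, 68.7]
ee_rot: [-0.0, 0.683, 0.73, 0.0]
force: [0.3, 0.5, -0.2]
grip_width: 0.597
grip_force: 0.0
```

>>> {"name": "servo_tool", "arguments": {
  "commands": [
    [1,[0,0,0],[0,0,0]],
    [1,[0,0,0],[0,0,0]],
    [1,[0,0,0],[0,0,0]],
    [1,[0,0,0],[0,0,0]]
  ]
}}

```text
time_s: 5.02
eef_pos: [561.2, 90.9, 69.3]
ee_rot: [0.001, 0.683, 0.73, 0.0]
force: [0.7, 0.5, 2.9]
grip_width: 0.167
grip_force: 60.6
```

```bash
python3 -c "
from h import *
rep()"
```

```text
t 5.02 p [561.2  90.9  69.3] yaw 93.79 tilt 0.08 w 0.167 gf 60.6 F [0.7 0.5 2.9] T [ 0.101 -0.032 -0.01 ] q6 -0.11
```

Firm grip on the bar. Test-twist clockwise (tool +z) by about 0.2 rad.

>>> {"name": "servo_tool", "arguments": {
  "commands": [
    [1,[0,0,0],[0,0,0.5]],
    [1,[0,0,0],[0,0,0.5]],
    [1,[0,0,0],[0,0,0.5]],
    [1,[0,0,0],[0,0,0.4]],
    [1,[0,0,0],[0,0,0]],
    [1,[0,0,0],[0,0,0]]
  ]
}}

```text
time_s: 5.52
eef_pos: [561.2, 91.0, 69.3]
ee_rot: [0.0, 0.752, 0.659, 0.001]
force: [0.9, -0.6, 5.0]
grip_width: 0.167
grip_force: 60.9
```

```bash
python3 -c "
from h import *
rep()"
```

```text
t 5.52 p [561.2  91.   69.3] yaw 82.46 tilt 0.08 w 0.167 gf 60.9 F [ 0.9 -0.6  5. ] T [ 0.02  -0.101 -0.074] q6 0.09
```

Torque stayed at about 0.07 N m, so this cap is loose. I'll undo it to about 0.9 rad, release, turn back and lower to the body.

>>> {"name": "servo_tool", "arguments": {
  "commands": [
    [1,[0,0,0],[0,0,1]],
    [1,[0,0,0],[0,0,1]],
    [1,[0,0,0],[0,0,1]],
    [1,[0,0,0],[0,0,1]],
    [1,[0,0,0],[0,0,1]],
    [1,[0,0,0],[0,0,1]],
    [1,[0,0,0],[0,0,1]],
    [1,[0,0,0],[0,0,0]],
    [1,[0,0,0],[0,0,0]]
  ]
}}

```text
time_s: 6.27
eef_pos: [561.4, 90.9, 69.3]
ee_rot: [0.0, 0.938, 0.347, 0.001]
force: [2.3, 1.2, 4.8]
grip_width: 0.166
grip_force: 61.0
```

>>> {"name": "servo_tool", "arguments": {
  "commands": [
    [-1,[0,0,0],[0,0,0]],
    [-1,[0,0,0],[0,0,0]],
    [-1,[0,0,0],[0,0,0]],
    [-1,[0,0,0],[0,0,0]],
    [-1,[0,0,0],[0,0,0]],
    [-1,[0,0,0],[0,0,0]],
    [-1,[0,0,0],[0,0,-0.9]],
    [-1,[0,0,0],[0,0,-1]],
    [-1,[0,0,0],[0,0,-1]],
    [-1,[0,0,0],[0,0,-1]]
  ]
}}

```text
time_s: 7.1
eef_pos: [560.7, 91.0, 68.6]
ee_rot: [-0.0, 0.848, 0.531, -0.0]
force: [-0.2, -0.7, -0.2]
grip_width: 1.004
grip_force: 0.0
```

>>> {"name": "servo_tool", "arguments": {
  "commands": [
    [-1,[0,0,0],[0,0,-1]],
    [-1,[0,0,0],[0,0,-1]],
    [-1,[0,0,0],[0,0,-1]],
    [-1,[0,0,0],[0,0,-1]],
    [-1,[0,0,0],[0,0,-1]],
    [-1,[0,0,0],[0,0,0]]
  ]
}}

```text
time_s: 7.6
eef_pos: [560.7, 91.0, 68.6]
ee_rot: [-0.0, 0.682, 0.731, -0.0]
force: [0.2, -0.3, 0.3]
grip_width: 0.998
grip_force: 0.0
```

```bash
python3 - <<'E'
from h import *
rep(); c,P=wrist()
im=c['pixels']
m=(P[...,2]>104)&(P[...,2]<118)&(im.max(-1)<90)&(P[...,1]<125)&(P[...,0]>530)&(P[...,0]<595)
q=P[m]; print(len(q),cv2.minAreaRect(q[:,:2].astype(np.float32)))
m=(P[...,2]>80)&(P[...,2]<92)&(P[...,1]<125)&(P[...,1]>60)&(P[...,0]>530)&(P[...,0]<595)
q=P[m]; print(len(q),cv2.minAreaRect(q[:,:2].astype(np.float32)))
save('w4.png',cv2.resize(im,(400,300)))
E
```

```text
t 7.6 p [560.7  91.   68.6] yaw 94.02 tilt 0.01 w 0.998 gf 0.0 F [ 0.2 -0.3  0.3] T [-0.022  0.019  0.016] q6 -0.12
4565 ((561.0322875976562, 91.3265380859375), (43.519126892089844, 16.715194702148438), 40.89760208129883)
3772 ((561.014892578125, 91.36257934570312), (50.25784683227539, 49.75535583496094), 1.3421611785888672)
```

View pics/w4.png

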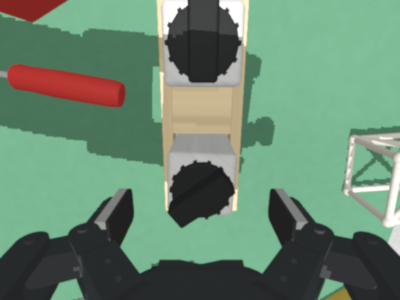

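The wrist view shows the cap at (200,195) with its bar turned about 0.9 rad and the fingers astride the body. Now I'll lower and grip the body.

>>> {"name": "servo_tool", "arguments": {
  "commands": [
    [-1,[0.0003,0.0003,0.02],[0,0,0.4]],
    [-1,[0,0,0.02],[0,0,0]],
    [-1,[0,0,0.01],[0,0,0]],
    [1,[0,0,0],[0,0,0]],
    [1,[0,0,0],[0,0,0]],
    [1,[0,0,0],[0,0,0]],
    [1,[0,0,0],[0,0,0]],
    [1,[0,0,0],[0,0,0]]
  ]
}}

```text
time_s: 8.32
eef_pos: [561.8, 91.2, 20.0]
ee_rot: [0.001, 0.699, 0.716, 0.001]
force: [-1.9, -0.6, 6.0]
grip_width: 0.576
grip_force: 61.1
```

```bash
python3 -c "
from h import *
rep()"
```

```text
t 8.32 p [561.8  91.2  20. ] yaw 91.37 tilt 0.13 w 0.576 gf 61.1 F [-1.9 -0.6  6. ] T [-0.066  0.244 -0.053] q6 -0.07
```

>>> {"name": "servo_tool", "arguments": {
  "commands": [
    [1,[0,0,-0.01],[0,0,0]],
    [1,[0,0,-0.02],[0,0,0]],
    [1,[0,0,-0.025],[0,0,0]],
    [1,[0,0,-0.025],[0,0,0]],
    [1,[0,0,-0.02],[0,0,0]],
    [1,[0,0,0],[0,0,0]]
  ]
}}

```text
time_s: 8.82
eef_pos: [562.9, 91.3, 123.4]
ee_rot: [0.003, 0.698, 0.716, 0.003]
force: [0.4, -0.2, -1.7]
grip_width: 0.577
grip_force: 62.5
```

```bash
python3 -c "
from h import *
rep()
c=capture('scene');P=pts(c)
for v in range(225,330,7): print(v,P[v,348].round(0))"
```

```text
t 8.82 p [562.9  91.3 123.4] yaw 91.39 tilt 0.43 w 0.577 gf 62.5 F [ 0.4 -0.2 -1.7] T [-0.044  0.032  0.034] q6 -0.07
225 [578. 104. 206.]
232 [580. 107. 192.]
239 [587. 115. 183.]
246 [587. 117. 168.]
253 [584. 114. 147.]
260 [585. 116. 132.]
267 [497.  19.   3.]
274 [1067.  654.  723.]
281 [537.  65.  14.]
288 [548.  79.   9.]
295 [564.  97.  11.]
302 [593. 130.  32.]
309 [594. 133.  15.]
316 [598. 138.  -0.]
323 [612. 154.   2.]
```

Lifted by the body. Carry to the tray.

>>> {"name": "servo_tool", "arguments": {
  "commands": [
    [1,[-0.02,-0.005,0],[0,0,0]],
    [1,[-0.0346,-0.0086,0],[0,0,0]],
    [1,[-0.0346,-0.0086,0],[0,0,0]],
    [1,[-0.0346,-0.0086,0],[0,0,0]],
    [1,[-0.0346,-0.0086,0],[0,0,0]],
    [1,[-0.0346,-0.0086,0],[0,0,0]],
    [1,[-0.0346,-0.0086,0],[0,0,0]],
    [1,[-0.0346,-0.0086,0],[0,0,0]],
    [1,[-0.0346,-0.0086,0],[0,0,0]],
    [1,[-0.0346,-0.0086,0],[0,0,0]]
  ]
}}

```text
time_s: 9.7
eef_pos: [485.3, -243.1, 117.1]
ee_rot: [-0.001, 0.699, 0.716, -0.0]
force: [1.0, -0.3, -3.7]
grip_width: 0.575
grip_force: 62.4
```

>>> {"name": "servo_tool", "arguments": {
  "commands": [
    [1,[-0.0346,-0.0086,0],[0,0,0]],
    [1,[-0.0346,-0.0086,0],[0,0,0]],
    [1,[-0.035,-0.0086,0],[0,0,0]],
    [1,[0,0,0],[0,0,0]],
    [1,[0,0,0.03],[0,0,0]],
    [1,[0,0,0.03],[0,0,0]],
    [1,[0,0,0.02],[0,0,0]],
    [1,[0,0,0.01],[0,0,0]],
    [1,[0,0,0],[0,0,0]]
  ]
}}

```text
time_s: 10.45
eef_pos: [462.1, -345.3, 25.6]
ee_rot: [-0.003, 0.698, 0.716, 0.0]
force: [0.7, 1.1, -2.2]
grip_width: 0.577
grip_force: 62.4
```

```bash
python3 -c "
from h import *
rep(); print(sense()['joints'].round(2))"
```

```text
t 10.45 p [ 462.1 -345.3   25.6] yaw 91.39 tilt 0.34 w 0.577 gf 62.4 F [ 0.7  1.1 -2.2] T [-0.059 -0.012 -0.049] q6 -0.87
[-0.84  0.62  1.53  0.    1.   -0.87]
```

>>> {"name": "servo_tool", "arguments": {
  "commands": [
    [1,[0,0,0.004],[0,0,0]],
    [1,[0,0,0.003],[0,0,0]],
    [1,[0,0,0.002],[0,0,0]],
    [1,[0,0,0],[0,0,0]]
  ]
}}

```text
time_s: 10.78
eef_pos: [463.6, -347.0, 20.0]
ee_rot: [0.0, 0.698, 0.716, -0.0]
force: [-0.1, 0.7, -2.8]
grip_width: 0.58
grip_force: 62.4
```

>>> {"name": "servo_tool", "arguments": {
  "commands": [
    [1,[0,0,0.001],[0,0,0]],
    [1,[0,0,0],[0,0,0]]
  ]
}}

```text
time_s: 10.95
eef_pos: [463.6, -346.9, 19.0]
ee_rot: [0.0, 0.698, 0.716, -0.0]
force: [0.3, -0.1, -2.7]
grip_width: 0.574
grip_force: 62.4
```

>>> {"name": "servo_tool", "arguments": {
  "commands": [
    [1,[0,0,0.0015],[0,0,0]],
    [1,[0,0,0],[0,0,0]]
  ]
}}

```text
time_s: 11.12
eef_pos: [463.5, -346.9, 17.2]
ee_rot: [0.0, 0.698, 0.716, -0.0]
force: [0.9, -0.8, -3.2]
grip_width: 0.58
grip_force: 62.6
```

>>> {"name": "servo_tool", "arguments": {
  "commands": [
    [1,[0,0,0.001],[0,0,0]],
    [1,[0,0,0],[0,0,0]]
  ]
}}

```text
time_s: 11.28
eef_pos: [463.5, -347.0, 17.1]
ee_rot: [0.0, 0.698, 0.716, -0.0]
force: [-2.2, 2.4, 5.0]
grip_width: 0.577
grip_force: 63.4
```

Contact felt. Release, rise, and go to the middle canister.

>>> {"name": "servo_tool", "arguments": {
  "commands": [
    [-1,[0,0,0],[0,0,0]],
    [-1,[0,0,0],[0,0,0]],
    [-1,[0,0,0],[0,0,0]],
    [-1,[0,0,0],[0,0,0]],
    [-1,[0,0,0],[0,0,0]],
    [-1,[0,0,-0.02],[0,0,0]],
    [-1,[0,0,-0.04],[0,0,0]],
    [-1,[0,0,-0.04],[0,0,0]],
    [-1,[0.0379,0.0074,0],[0,0,0]],
    [-1,[0.0379,0.0074,0],[0,0,0]]
  ]
}}

```text
time_s: 12.12
eef_pos: [477.0, -271.6, 118.4]
ee_rot: [0.003, 0.699, 0.715, 0.0]
force: [0.4, 1.2, -0.9]
grip_width: 1.0
grip_force: 0.0
```

>>> {"name": "servo_tool", "arguments": {
  "commands": [
    [-1,[0.0379,0.0074,0],[0,0,0]],
    [-1,[0.0379,0.0074,0],[0,0,0]],
    [-1,[0.0379,0.0074,0],[0,0,0]],
    [-1,[0.0379,0.0074,0],[0,0,0]],
    [-1,[0.0379,0.0074,0],[0,0,0]],
    [-1,[0.0379,0.0074,0],[0,0,0]],
    [-1,[0.0379,0.0074,0],[0,0,0]],
    [-1,[0.0379,0.0074,0],[0,0,0]],
    [-1,[0.0379,0.0074,0],[0,0,0]],
    [-1,[0.0379,0.0074,0],[0,0,0]]
  ]
}}

```text
time_s: 12.95
eef_pos: [541.1, 112.0, 116.3]
ee_rot: [0.0, 0.698, 0.716, 0.0]
force: [-0.3, -0.1, 0.2]
grip_width: 0.995
grip_force: 0.0
```

>>> {"name": "servo_tool", "arguments": {
  "commands": [
    [-1,[0.0379,0.0074,0],[0,0,0]],
    [-1,[0.0379,0.0074,0],[0,0,-0.4]],
    [-1,[0,0,0],[0,0,0]],
    [-1,[0,0,0],[0,0,0]]
  ]
}}

```text
time_s: 13.28
eef_pos: [553.8, 187.7, 115.9]
ee_rot: [-0.0, 0.682, 0.731, -0.0]
force: [0.1, 0.5, -0.2]
grip_width: 1.0
grip_force: 0.0
```

```bash
cat >> h.py <<'E'
def look():
    rep(); c,P=wrist(); im=c['pixels']
    m=(P[...,2]>104)&(P[...,2]<118)&(im.max(-1)<90)&(P[...,0]<600)&(P[...,0]>500)
    k,l,s,ce=cv2.connectedComponentsWithStats(m.astype(np.uint8))
    for i in range(1,k):
        if s[i,4]>300: print(s[i],cv2.minAreaRect(P[l==i][:,:2].astype(np.float32)))
E
python3 -c "
from h import *
look(); to(555,186,69)"
```

```text
t 13.28 p [553.8 187.7 115.9] yaw 93.97 tilt 0.02 w 1.0 gf 0.0 F [ 0.1  0.5 -0.2] T [ 0.007 -0.013  0.057] q6 0.06
[ 308   30   37  105 3679] ((549.532958984375, 279.9669494628906), (15.810981750488281, 42.80185317993164), 3.345574140548706)
[ 309  236   31   81 2379] ((555.4641723632812, 186.4863739013672), (15.774432182312012, 42.59838104248047), 3.6674678325653076)
tool delta [-0.4  1.1 46.9]
```

>>> {"name": "servo_tool", "arguments": {
  "commands": [
    [-1,[-0.0012,0.0015,0.02],[0,0,0]],
    [-1,[0,0,0.017],[0,0,0]],
    [-1,[0,0,0.01],[0,0,0]],
    [1,[0,0,0],[0,0,0]],
    [1,[0,0,0],[0,0,0]],
    [1,[0,0,0],[0,0,0]],
    [1,[0,0,0],[0,0,0]],
    [1,[0,0,0],[0,0,0]],
    [1,[0,0,0],[0,0,0]],
    [1,[0,0,0],[0,0,0]]
  ]
}}

```text
time_s: 14.17
eef_pos: [555.8, 185.0, 70.0]
ee_rot: [0.0, 0.683, 0.73, 0.0]
force: [-2.4, -0.1, 5.5]
grip_width: 0.169
grip_force: 60.4
```

>>> {"name": "servo_tool", "arguments": {
  "commands": [
    [1,[0,0,0],[0,0,0]]
  ]
}}

```text
time_s: 14.25
eef_pos: [555.9, 185.1, 70.0]
ee_rot: [0.0, 0.683, 0.73, 0.0]
force: [-2.1, -0.7, 5.5]
grip_width: 0.168
grip_force: 60.4
```

>>> {"name": "servo_tool", "arguments": {
  "commands": [
    [1,[0,0,0],[0,0,0.5]],
    [1,[0,0,0],[0,0,0.5]]
  ]
}}

```text
time_s: 14.42
eef_pos: [555.6, 185.1, 70.0]
ee_rot: [0.0, 0.721, 0.693, -0.0]
force: [-3.4, -1.1, 7.0]
grip_width: 0.17
grip_force: 63.5
```

```bash
python3 -c "
from h import *
rep()"
```

```text
t 14.42 p [555.6 185.1  70. ] yaw 87.76 tilt 0.03 w 0.17 gf 63.5 F [-3.4 -1.1  7. ] T [-0.139  0.458  1.222] q6 0.16
```

Torque is 1.2 N m after only 0.1 rad, so this cap is tight. Turn back, release, and go to the last canister.

>>> {"name": "servo_tool", "arguments": {
  "commands": [
    [1,[0,0,0],[0,0,-0.5]],
    [1,[0,0,0],[0,0,-0.5]],
    [1,[0,0,0],[0,0,0]],
    [-1,[0,0,0],[0,0,0]],
    [-1,[0,0,0],[0,0,0]],
    [-1,[0,0,0],[0,0,0]],
    [-1,[0,0,0],[0,0,0]],
    [-1,[0,0,0],[0,0,0]],
    [-1,[0,0,-0.023],[0,0,0]],
    [-1,[0,0,-0.023],[0,0,0]]
  ]
}}

```text
time_s: 15.25
eef_pos: [554.9, 184.9, 114.7]
ee_rot: [-0.001, 0.683, 0.73, -0.001]
force: [0.1, -0.4, 1.5]
grip_width: 1.001
grip_force: 0.0
```

>>> {"name": "servo_tool", "arguments": {
  "commands": [
    [-1,[0.031,0,0],[0,0,0]],
    [-1,[0.031,0,0],[0,0,0]],
    [-1,[0.031,0,0],[0,0,0]],
    [-1,[0,0,0],[0,0,0]],
    [-1,[0,0,0],[0,0,0]]
  ]
}}

```text
time_s: 15.67
eef_pos: [549.0, 278.9, 114.9]
ee_rot: [-0.0, 0.683, 0.731, -0.0]
force: [-0.0, 0.1, 0.2]
grip_width: 1.0
grip_force: 0.0
```

```bash
python3 -c "
from h import *
look(); to(549.3,280,69)"
```

```text
t 15.67 p [549.  278.9 114.9] yaw 93.91 tilt 0.03 w 1.0 gf 0.0 F [-0.   0.1  0.2] T [-0.035  0.035 -0.009] q6 0.21
[ 307  230   32   82 2433] ((549.4121704101562, 281.29852294921875), (15.713935852050781, 42.4572868347168), 3.5751686096191406)
[309 385  28  37 957] ((555.2958374023438, 198.39154052734375), (15.755807876586914, 19.967226028442383), 4.066817760467529)
tool delta [ 2.2  0.1 45.9]
```

The middle cap's bar reads 4.07°, so it has not been forced. Now the third.

>>> {"name": "servo_tool", "arguments": {
  "commands": [
    [-1,[0.002,0.0003,0.02],[0,0,0]],
    [-1,[0,0,0.016],[0,0,0]],
    [-1,[0,0,0.01],[0,0,0]],
    [1,[0,0,0],[0,0,0]],
    [1,[0,0,0],[0,0,0]],
    [1,[0,0,0],[0,0,0]],
    [1,[0,0,0],[0,0,0]],
    [1,[0,0,0],[0,0,0]],
    [1,[0,0,0],[0,0,0]],
    [1,[0,0,0],[0,0,0]]
  ]
}}

```text
time_s: 16.55
eef_pos: [549.9, 279.9, 70.0]
ee_rot: [0.0, 0.683, 0.73, 0.0]
force: [-1.4, -0.8, 5.1]
grip_width: 0.171
grip_force: 60.5
```

>>> {"name": "servo_tool", "arguments": {
  "commands": [
    [1,[0,0,0],[0,0,0]]
  ]
}}

```text
time_s: 16.63
eef_pos: [549.9, 279.9, 70.0]
ee_rot: [0.0, 0.683, 0.73, 0.0]
force: [-2.4, -0.6, 6.2]
grip_width: 0.171
grip_force: 60.5
```

>>> {"name": "servo_tool", "arguments": {
  "commands": [
    [1,[0,0,0],[0,0,0.5]],
    [1,[0,0,0],[0,0,0.5]]
  ]
}}

```text
time_s: 16.8
eef_pos: [550.1, 280.2, 69.9]
ee_rot: [0.0, 0.721, 0.693, 0.001]
force: [-0.6, 0.8, 4.4]
grip_width: 0.167
grip_force: 60.4
```

```bash
python3 -c "
from h import *
rep()"
```

```text
t 16.8 p [550.1 280.2  69.9] yaw 87.68 tilt 0.09 w 0.167 gf 60.4 F [-0.6  0.8  4.4] T [0.07  0.016 0.054] q6 0.32
```

>>> {"name": "servo_tool", "arguments": {
  "commands": [
    [1,[0,0,0],[0,0,0.5]],
    [1,[0,0,0],[0,0,0.4]],
    [1,[0,0,0],[0,0,0]]
  ]
}}

```text
time_s: 17.05
eef_pos: [550.1, 280.1, 69.9]
ee_rot: [0.0, 0.753, 0.658, 0.001]
force: [-0.7, 0.9, 5.7]
grip_width: 0.17
grip_force: 60.6
```

```bash
python3 -c "
from h import *
rep()"
```

```text
t 17.05 p [550.1 280.1  69.9] yaw 82.32 tilt 0.09 w 0.17 gf 60.6 F [-0.7  0.9  5.7] T [ 0.044  0.049 -0.083] q6 0.42
```

Loose. Undo, release, turn back, lower to the body.

>>> {"name": "servo_tool", "arguments": {
  "commands": [
    [1,[0,0,0],[0,0,1]],
    [1,[0,0,0],[0,0,1]],
    [1,[0,0,0],[0,0,1]],
    [1,[0,0,0],[0,0,1]],
    [1,[0,0,0],[0,0,1]],
    [1,[0,0,0],[0,0,1]],
    [1,[0,0,0],[0,0,1]],
    [1,[0,0,0],[0,0,0]],
    [1,[0,0,0],[0,0,0]]
  ]
}}

```text
time_s: 17.8
eef_pos: [550.2, 280.0, 69.9]
ee_rot: [0.0, 0.938, 0.346, 0.001]
force: [-1.4, -0.2, 5.9]
grip_width: 0.168
grip_force: 60.6
```

>>> {"name": "servo_tool", "arguments": {
  "commands": [
    [-1,[0,0,0],[0,0,0]],
    [-1,[0,0,0],[0,0,0]],
    [-1,[0,0,0],[0,0,0]],
    [-1,[0,0,0],[0,0,0]],
    [-1,[0,0,0],[0,0,0]],
    [-1,[0,0,0],[0,0,0]],
    [-1,[0,0,0],[0,0,-0.9]],
    [-1,[0,0,0],[0,0,-1]],
    [-1,[0,0,0],[0,0,-1]],
    [-1,[0,0,0],[0,0,-1]]
  ]
}}

```text
time_s: 18.63
eef_pos: [549.7, 279.8, 69.1]
ee_rot: [-0.0, 0.848, 0.531, -0.0]
force: [-0.8, -0.3, 0.0]
grip_width: 1.001
grip_force: 0.0
```

>>> {"name": "servo_tool", "arguments": {
  "commands": [
    [-1,[0,0,0],[0,0,-1]],
    [-1,[0,0,0],[0,0,-1]],
    [-1,[0,0,0],[0,0,-1]],
    [-1,[0,0,0],[0,0,-1]],
    [-1,[0,0,0],[0,0,-0.6]],
    [-1,[0,0,0],[0,0,0]]
  ]
}}

```text
time_s: 19.13
eef_pos: [549.7, 279.8, 69.2]
ee_rot: [-0.0, 0.698, 0.716, -0.0]
force: [0.2, 0.7, 0.4]
grip_width: 1.002
grip_force: 0.0
```

```bash
python3 -c "
from h import *
look()"
```

```text
t 19.13 p [549.7 279.8  69.2] yaw 91.53 tilt 0.0 w 1.002 gf 0.0 F [0.2 0.7 0.4] T [-0.047  0.032 -0.047] q6 0.25
[ 271  270  103   93 4518] ((550.03564453125, 281.2572021484375), (43.4354248046875, 16.558258056640625), 40.56820297241211)
```

>>> {"name": "servo_tool", "arguments": {
  "commands": [
    [-1,[0.0006,0.0003,0.02],[0,0,0]],
    [-1,[0,0,0.02],[0,0,0]],
    [-1,[0,0,0.011],[0,0,0]],
    [1,[0,0,0],[0,0,0]],
    [1,[0,0,0],[0,0,0]],
    [1,[0,0,0],[0,0,0]],
    [1,[0,0,0],[0,0,0]],
    [1,[0,0,0],[0,0,0]]
  ]
}}

```text
time_s: 19.85
eef_pos: [550.6, 280.6, 19.7]
ee_rot: [0.001, 0.699, 0.716, 0.001]
force: [-2.5, -0.6, 6.3]
grip_width: 0.581
grip_force: 59.9
```

>>> {"name": "servo_tool", "arguments": {
  "commands": [
    [1,[0,0,-0.01],[0,0,0]],
    [1,[0,0,-0.02],[0,0,0]],
    [1,[0,0,-0.03],[0,0,0]],
    [1,[0,0,-0.03],[0,0,0]],
    [1,[0,0,-0.03],[0,0,0]],
    [1,[0,0,-0.02],[0,0,0]],
    [1,[0,0,-0.01],[0,0,0]],
    [1,[0,0,0],[0,0,0]]
  ]
}}

```text
time_s: 20.52
eef_pos: [550.7, 280.7, 170.6]
ee_rot: [0.001, 0.698, 0.716, 0.002]
force: [0.9, -0.3, -3.5]
grip_width: 0.581
grip_force: 59.2
```

```bash
python3 -c "
from h import *
rep(); to(469,-247,168)"
```

```text
t 20.52 p [550.7 280.7 170.6] yaw 91.4 tilt 0.23 w 0.581 gf 59.2 F [ 0.9 -0.3 -3.5] T [-0.003 -0.048 -0.016] q6 0.26
tool delta [-525.6  -94.6    1.7]
```

>>> {"name": "servo_tool", "arguments": {
  "commands": [
    [1,[-0.02,-0.0036,0],[0,0,0]],
    [1,[-0.036,-0.0065,0],[0,0,0]],
    [1,[-0.036,-0.0065,0],[0,0,0]],
    [1,[-0.036,-0.0065,0],[0,0,0]],
    [1,[-0.036,-0.0065,0],[0,0,0]],
    [1,[-0.036,-0.0065,0],[0,0,0]],
    [1,[-0.036,-0.0065,0],[0,0,0]],
    [1,[-0.036,-0.0065,0],[0,0,0]],
    [1,[-0.036,-0.0065,0],[0,0,0]],
    [1,[-0.036,-0.0065,0],[0,0,0]]
  ]
}}

```text
time_s: 21.35
eef_pos: [494.9, -66.3, 166.7]
ee_rot: [-0.001, 0.698, 0.716, -0.001]
force: [1.5, 0.2, -3.3]
grip_width: 0.583
grip_force: 59.3
```

>>> {"name": "servo_tool", "arguments": {
  "commands": [
    [1,[-0.036,-0.0065,0],[0,0,0]],
    [1,[-0.036,-0.0065,0],[0,0,0]],
    [1,[-0.036,-0.0065,0],[0,0,0]],
    [1,[-0.036,-0.0065,0],[0,0,0]],
    [1,[-0.036,-0.0065,0],[0,0,0]],
    [1,[0,0,0],[0,0,0]],
    [1,[0,0,0],[0,0,0]]
  ]
}}

```text
time_s: 21.93
eef_pos: [467.0, -246.7, 166.3]
ee_rot: [-0.002, 0.7, 0.715, -0.0]
force: [0.1, 0.7, -2.6]
grip_width: 0.583
grip_force: 59.3
```

>>> {"name": "servo_tool", "arguments": {
  "commands": [
    [1,[0,0,0.03],[0,0,0]],
    [1,[0,0,0.035],[0,0,0]],
    [1,[0,0,0.035],[0,0,0]],
    [1,[0,0,0.025],[0,0,0]],
    [1,[0,0,0.015],[0,0,0]],
    [1,[0,0,0.005],[0,0,0]],
    [1,[0,0,0],[0,0,0]],
    [1,[0,0,0],[0,0,0]]
  ]
}}

```text
time_s: 22.6
eef_pos: [468.5, -245.3, 23.7]
ee_rot: [0.0, 0.698, 0.716, 0.0]
force: [0.3, -0.6, -3.1]
grip_width: 0.579
grip_force: 59.3
```

>>> {"name": "servo_tool", "arguments": {
  "commands": [
    [1,[0,0,0.003],[0,0,0]],
    [1,[0,0,0.0025],[0,0,0]],
    [1,[0,0,0.001],[0,0,0]],
    [1,[0,0,0],[0,0,0]]
  ]
}}

```text
time_s: 22.93
eef_pos: [468.2, -245.8, 16.8]
ee_rot: [0.0, 0.698, 0.716, 0.0]
force: [0.4, 0.4, -2.8]
grip_width: 0.582
grip_force: 59.3
```

>>> {"name": "servo_tool", "arguments": {
  "commands": [
    [1,[0,0,0.001],[0,0,0]],
    [1,[0,0,0],[0,0,0]]
  ]
}}

```text
time_s: 23.1
eef_pos: [468.3, -245.8, 16.7]
ee_rot: [0.0, 0.698, 0.716, -0.0]
force: [-3.2, 2.8, 7.2]
grip_width: 0.58
grip_force: 60.4
```

Contact. Release, rise, and back off for a last look.

>>> {"name": "servo_tool", "arguments": {
  "commands": [
    [-1,[0,0,0],[0,0,0]],
    [-1,[0,0,0],[0,0,0]],
    [-1,[0,0,0],[0,0,0]],
    [-1,[0,0,0],[0,0,0]],
    [-1,[0,0,0],[0,0,0]],
    [-1,[0,0,-0.02],[0,0,0]],
    [-1,[0,0,-0.04],[0,0,0]],
    [-1,[0,0,-0.04],[0,0,0]],
    [-1,[0,0,-0.04],[0,0,0]],
    [-1,[0,0,-0.04],[0,0,0]]
  ]
}}

```text
time_s: 23.93
eef_pos: [467.8, -245.4, 197.7]
ee_rot: [0.0, 0.698, 0.716, 0.0]
force: [0.4, 0.1, -0.3]
grip_width: 0.999
grip_force: 0.0
```

>>> {"name": "servo_tool", "arguments": {
  "commands": [
    [-1,[0.04,-0.01,-0.01],[0,0,0]],
    [-1,[0.04,-0.01,0],[0,0,0]],
    [-1,[0.04,-0.01,0],[0,0,0]],
    [-1,[0.04,-0.01,0],[0,0,0]],
    [-1,[0.04,-0.01,0],[0,0,0]],
    [-1,[0,0,0],[0,0,0]],
    [-1,[0,0,0],[0,0,0]]
  ]
}}

```text
time_s: 24.52
eef_pos: [413.3, -46.4, 205.9]
ee_rot: [0.001, 0.697, 0.717, 0.0]
force: [-1.2, -0.7, 0.5]
grip_width: 1.001
grip_force: 0.0
```

```bash
python3 - <<'E'
from h import *
rep(); c=capture('top'); P=pts(c); s=capture('scene')
save('end.png',np.hstack([cv2.resize(c['pixels'],(400,300)),cv2.resize(s['pixels'],(400,300))]))
m=(P[...,2]>78)&(P[...,2]<118)&(P[...,0]>380)&(P[...,0]<620)
k,l,st,ce=cv2.connectedComponentsWithStats(m.astype(np.uint8))
for i in range(1,k):
    if st[i,4]>150: q=P[l==i]; print(st[i],q.mean(0).round(),np.percentile(q[:,2],[2,50,98]).round())
E
```

```text
t 24.52 p [413.3 -46.4 205.9] yaw 91.57 tilt 0.06 w 1.001 gf 0.0 F [-1.2 -0.7  0.5] T [-0.033 -0.029 -0.018] q6 -0.42
[ 26 222  28  36 368] [549. 544.  98.] [ 79.  99. 117.]
[212 234  26  26 612] [552. 182.  96.] [ 82.  95. 113.]
[423 284  26  25 609] [ 466. -243.   94.] [ 79.  92. 111.]
[473 288  28  25 616] [ 461. -344.   94.] [ 80.  93. 111.]
[182 305  29  27 482] [404. 233.  92.] [ 78.  89. 106.]
```

View pics/end.png

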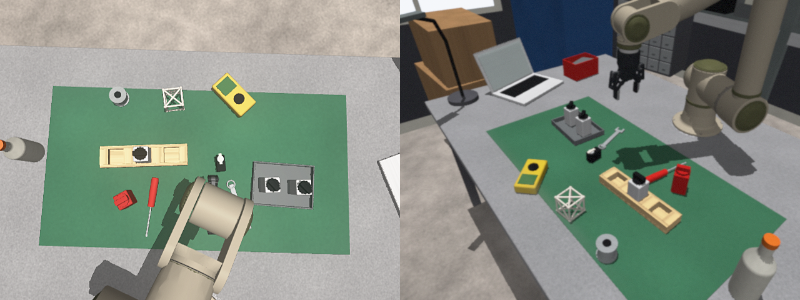

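The final view shows two canisters upright in the tray at (272,184) and (304,187), the tight one in the middle pocket at (140,154), and the bystanders in place. Handing in.

```bash
python3 -c "
from rig import *
print(finish_job())"
```

```text
the job is handed in; nothing more can be done
None
```

I handed the job in at about 24.5 s: the two loose-capped canisters (outer pockets) had their caps undone about 0.9 rad and stand upright in the tray, and the tight one (middle pocket, 1.2 N m on the test twist) was left in the rack unforced; the hand-in gave no verdict.

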